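# Hold a bird-feeder tube in the V-block drilling jig

### The arm

A 6-joint arm with a two-finger parallel gripper is mounted at the origin on the work surface. World frame = base frame: x ahead of the robot, y to its left, z up, the work surface at z = 0. Lengths are in m, angles in rad, forces in N, time in s.
With the tool pointing down it reaches from about 0.4 to 0.925 m from the base axis. Payload 12.5 kg.
Tool frame: the origin (TCP) lies midway between the tips of the shut fingers; the grasp point (between the pads) lies 19 mm behind it (pinch_z is the distance from the TCP to the grasp point, in m); z points along the fingers, y is the line along which they close (so a half turn about z gives the same grasp; the last joint's range is limited). The gripper opens to 95 mm and grips with 3 to 60 N. Pads are 20 mm wide; open, the fingers measure 119 mm over their backs; the gripper's body (75 mm by 180 mm) begins 59 mm behind the grasp point.
Start: joints at [1.017, 0.491, 1.559, -0, 1.092, -0.106], TCP at [0.271, 0.563, 0.215] pointing down, gripper open.
Joint ranges: [-3.1, 3.1], [-0.84, 2.19], [0.05, 2.79], [-1.13, 4.28], [0.06, 2.93], [-2.69, 2.69]. Speed limits (rad/s): [2.22, 2.22, 2.79, 3.14, 3.14, 3.14].

### API

Orientations are given as a unit quaternion [x, y, z, w].
In Python, from bench import sense, camera, camera_model, finish_job, pinch_z gives the robot as it stands. The module is installed in compiled form; this text tells all that it offers.
- The arm moves only by the shell command python3 -m jog 'ROWS' [FORCE]. ROWS is JSON, a list of rows, each a list of 7 numbers: the shift along the world's x, y, z in units of 200 mm (1.0 is 200 mm), then the turn, a rotation vector about the world's x, y, z in units of 120 degrees (1.0 is 120 degrees), then the opening in per cent of the stroke, from 0 (shut) to 100 (fully open). In form: [[x, y, z, wx, wy, wz, claw], ...]. A call has 1 to 8 rows; each row is the pose to reach, as a shift and turn from the pose commanded when the call began; what a row does not reach only later rows make up. A row lasts 1/12 s, in which the tool goes at most 41.7 mm and 7.16 degrees, less where a joint would pass 70% of its speed; a pose out of reach is approached as far as the arm can. A call with a number of a shift or a turn outside -1 to 1 is refused whole. A call with a gripper value outside its range is refused whole. The fingers move at their own pace and stop on an object; FORCE is the grip in N (left out, the last holds). Time passes only in rows, so rows that repeat a pose let the fingers close. It gives the time, the measured TCP pose, the force, the opening and the grip force at its end, in the units of the state.
- sense(): the state, without advancing time (a new reading comes with each control period).
- camera(name): name is "scene" or "side" or "wrist"; returns the picture (420x560x3 uint8, red, green, blue); there is no depth.
- camera_model(name): a dict with "intrinsics" (3x3 intrinsics, pixels), "R" (3x3) and "t" (3): a world point X has camera coordinates R X + t. Camera axes: x right, y down, z forward; pixel columns grow to the right and rows downward; lengths in m; the calibration is good to about 2 mm. A picture is of the moment at which its call begins: read the wrist's pose just before it. camera_model takes no time and is no camera call; for the wrist camera it gives the pose at the moment of the call.
- finish_job(): hands the job in; it is judged then, once.
The state is a dict: "clock": time; "joint_positions": joint angles; "qd": joint speeds; "joint_efforts": joint torques, N m; "eef_pos": TCP position; "tcp_rot": TCP orientation; "wrist_force": force on the tool from outside, world axes, zero at the start; "moment": the same for the moment, N m; "grip_width": opening from 0.0 (shut) to 1.0 (fully open); "grip_force": force on a finger pad.
Only numpy, scipy, OpenCV 4.12 (cv2) and the standard library are available. Lean on these libraries where they do the work, as an engineer would, in place of code of your own. Each camera call takes 0.05 s, during which the arm holds its last target. There are 200 camera calls.

### The job

The bird feeder's seed tube, the thickest of the three round pieces on the wooden peg rest, is to be cross-drilled for its perch. Slide it endways under the drill-bush bridge of the V-block drilling jig until its end is against the stop, seat it down level in the vee, and finish while still holding it there with the gripper, pressed down firmly onto both flanks of the vee ready for drilling. Leave the other things on the bench where they are.

Things in the scene. Friction and masses are not known exactly. Their poses are not given: they have to be found in the camera images.
- tube: the seed tube: plain aluminium tube, 40 mm outside diameter, 210 mm long, 0.12 to 0.21 kg, thickest of the three rods lying parallel on the peg rest (in any of its three places). Origin at its middle on its axis; its x axis runs along the tube (it may be rolled about x; both ends are alike). It is stiff: it does not give when gripped
- jig: V-block drilling jig bolted to the bench: dark base plate 240 (x) by 124 (y) by 12 mm, on it a V-block in two lands, a bridge with drill bush and an end stop. Origin on the bench under the vee's line; x runs along the vee from its open end, where the tube enters, to the stop, y across, z up
- seat (a point): point of the jig where the middle of the tube lies when it is fully seated in the vee with its end against the stop: jig x = -10 mm, y = 0, 62 mm above the bench; axes as the jig's (x along the vee to the stop)
- stop (a point): point of the end stop's face met by the tube's end: jig x = 95 mm, y = 0, 62 mm above the bench. The stop is a rigid plate 60 mm wide, 76 mm high
- bush (a point): centre of the underside of the bridge: jig x = 60 mm, y = 0, 94 mm above the bench, 12 mm above the top of a seated tube. The bridge covers jig x = 45 to 75 mm and y = -51 to 51 mm; the passage between its posts is 73 mm wide; its top is 106 mm high, the bush on it 112 mm
- vee_left: half of the V-block on the jig's +y side; rigid; origin and axes as the jig's. The 90 degree vee has two lands with an open gap for the fingers between: short land jig x = -110 to -90 mm, long land x = 20 to 80 mm. Lands 70 mm wide (both halves), tops 51 mm high, where the vee is 34 mm wide; in the gap only a low web 24 mm high
- vee_right: half of the V-block on the jig's -y side, mirror image of the left one; rigid; origin and axes as the jig's. Each half has a 45 degree flank that bears the tube along one line
- rest: wooden peg rest fixed to the bench, plywood 190 (x) by 262 (y) by 10 mm. Origin under its centre; x runs along the rods. Two cross battens at x = -75 and 75 mm, 22 mm wide, with their tops 26 mm high, carry the rods at y = -80, 0 and 80 mm between pegs that reach 42 mm high; the middle 120 mm of each rod is free underneath down to the plywood
- dowel: bystander: wooden dowel, 28 mm diameter, 230 mm long, on the peg rest; origin at its middle on its axis, x along it
- pipe: bystander: thin steel pipe, 22 mm diameter, 190 mm long, on the peg rest; origin at its middle on its axis, x along it
- glue_gun: bystander: green glue gun lying on its side, about 260 by 145 mm, 34 mm high; origin under the middle of its barrel
- drill: bystander: grey cordless drill lying on its side, about 260 by 200 mm, 61 mm high; origin under its barrel
- bottle: bystander: clear plastic bottle with white cap, 72 mm diameter, 215 mm high; origin under its centre
- screwdriver: bystander: screwdriver with black handle lying on the bench, about 200 mm long, under 35 mm high
Mind the look-alikes: they are no part of the job. Of the things that look like the tube, the middle-sized one is meant.

How it is judged:
By the outcome, as a careful person would: the job done as asked, in the order asked, and still so for the second after the job is handed in, while the arm keeps its last pose, push and grip.
It also fails if it takes over 51 s, if anything falls off the work surface, if the arm or the gripper's body presses on something with over 40 N, if the wrist force passes 120 N, or if a joint passes its speed limit or range.

## Working session

There is one attempt and no reset: what is moved stays moved. The work goes in short steps, Python scripts to look and compute and a shell command to move; the robot and the scene stay as the last step left them, time stands still between calls to the robot, and variables do not carry over. Pictures are saved under pics/ and viewed, at most 10 in all, crops included, and the job is handed in when it is done.

```bash
mkdir -p pics; python3 - <<'E'
from bench import *
import cv2,numpy as np
s=sense();print(s['clock'],s['eef_pos'],s['tcp_rot'],s['grip_width'],pinch_z)
for n in['scene','side']:
    cv2.imwrite(f'pics/{n}1.png',camera(n)[:,:,::-1]);m=camera_model(n);print(n,m)
E
```

```text
0.0 [0.27045142 0.5631856  0.21404735] [ 2.22025398e-01  9.75040713e-01 -5.46801216e-04 -1.80137630e-04] 1.0028210066587002 0.0188
scene {'intrinsics': array([[497.54636498,   0.        , 278.04958976],
       [  0.        , 497.54636498, 213.4131676 ],
       [  0.        ,   0.        ,   1.        ]]), 'R': array([[ 0.54622929,  0.83761868,  0.00533881],
       [ 0.61093565, -0.39402775, -0.6866584 ],
       [-0.57305427,  0.3783346 , -0.72696061]]), 't': array([-0.37120681, -0.19924042,  1.87401329])}
side {'intrinsics': array([[451.475665  ,   0.        , 286.58764896],
       [  0.        , 451.475665  , 212.87832873],
       [  0.        ,   0.        ,   1.        ]]), 'R': array([[ 0.70843715, -0.70577056, -0.00217247],
       [-0.42697295, -0.42613114, -0.79756276],
       [ 0.56197055,  0.56595068, -0.60323207]]), 't': array([-0.28192764,  0.31603366,  1.0447283 ])}
```

View pics/scene1.png

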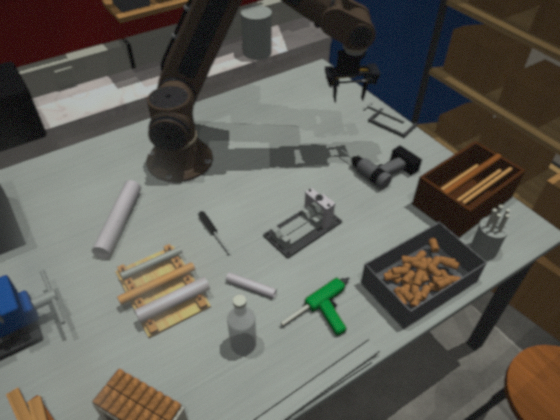

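View pics/side1.png

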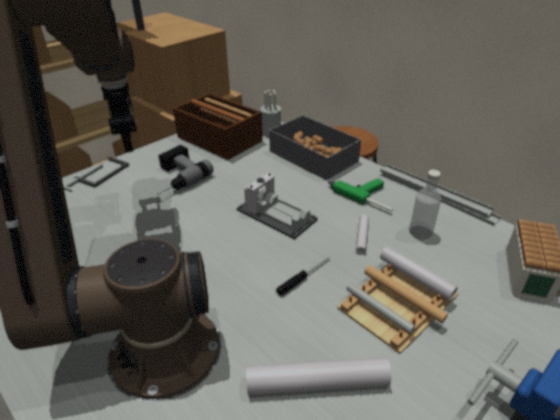

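Scene: the tube is the thick grey rod at about (172,299), at the outer place of the rest (side view (418,272)). The big tube near the base and the short one are look-alikes. The jig is at (303,228), with the bridge and stop at (320,205). The bottle is at (242,345).

```bash
cat > h.py <<'E'
from bench import *
import cv2,numpy as np
def ray(n,uv,m=None):
    m=m or camera_model(n);R,t=np.array(m['R']),np.array(m['t'])
    d=R.T@np.linalg.solve(np.array(m['intrinsics']),[uv[0],uv[1],1]);return -R.T@t,d
def onz(n,uv,z,m=None):
    c,d=ray(n,uv,m);return c+d*(z-c[2])/d[2]
def proj(n,X,m=None):
    m=m or camera_model(n);p=np.array(m['intrinsics'])@(np.array(m['R'])@X+m['t']);return p[:2]/p[2]
E
python3 - <<'E'
from h import *
np.set_printoptions(precision=3,suppress=True)
for n,l in {'scene':{'tubeL':(137,313,.046),'tubeR':(208,286,.046),'bottle':(242,348,0),'jigOpenA':(264,233,.012),'jigOpenB':(283,251,.012),'jigStopB':(341,221,.012),'small':(250,286,.01),'restA':(150,332,0),'restB':(208,318,0)},
 'side':{'tubeA':(382,256,.046),'tubeB':(453,288,.046),'bottle':(425,232,0),'jA':(237,208,.012),'jB':(294,233,.012),'jC':(316,218,.012)}}.items():
    for k,(u,v,z) in l.items(): print(n,k,onz(n,(u,v),z))
for n,b in {'scene':(255,180,100,80),'side':(230,165,95,75)}.items():
    x,y,w,h=b;im=cv2.imread(f'pics/{n}1.png')[y:y+h,x:x+w];cv2.imwrite(f'pics/c_{n}.png',cv2.resize(im,None,fx=4,fy=4,interpolation=2))
a=cv2.imread('pics/c_scene.png');b=cv2.imread('pics/c_side.png')
o=np.zeros((620,400,3),np.uint8);o[:320]=a;o[320:,:380]=b;cv2.imwrite('pics/c.png',cv2.resize(o,(387,600)))
E
```

```text
scene tubeL [ 0.572 -0.392  0.046]
scene tubeR [ 0.598 -0.187  0.046]
scene bottle [ 0.797 -0.193  0.   ]
scene jigOpenA [0.489 0.07  0.012]
scene jigOpenB [0.585 0.08  0.012]
scene jigStopB [0.582 0.313 0.012]
scene small [ 0.641 -0.074  0.01 ]
scene restA [ 0.617 -0.382  0.   ]
scene restB [ 0.664 -0.227  0.   ]
side tubeA [ 0.572 -0.193  0.046]
side tubeB [ 0.601 -0.389  0.046]
side bottle [ 0.8   -0.197  0.   ]
side jA [0.463 0.293 0.012]
side jB [0.503 0.073 0.012]
side jC [0.604 0.076 0.012]
```

View pics/c.png

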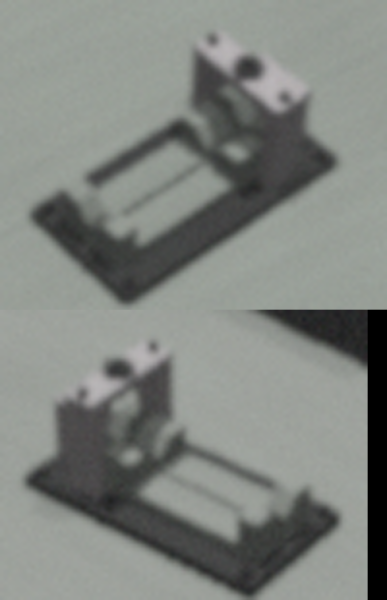

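The crop shows the bridge and stop at the jig's far +y end and the open end at y≈0.07. So the jig's x axis runs roughly along world +y, and the tube lies roughly parallel to it. Next I look from above the jig with the wrist camera.

```bash
python3 -m jog '[[0.65,-1,0.25,0,0,-0.27,100],[0.65,-1,0.25,0,0,-0.27,100],[0.65,-1,0.25,0,0,-0.27,100],[0.65,-1,0.25,0,0,-0.27,100],[0.65,-1,0.25,0,0,-0.27,100],[0.65,-1,0.25,0,0,-0.27,100],[0.65,-1,0.25,0,0,-0.27,100]]'
python3 -m jog '[[0.5,-0.95,0.25,0,0,-0.267,100],[0.5,-0.95,0.25,0,0,-0.267,100],[0.5,-0.95,0.25,0,0,-0.267,100],[0.5,-0.95,0.25,0,0,-0.267,100],[0.5,-0.95,0.25,0,0,-0.267,100],[0.5,-0.95,0.25,0,0,-0.267,100],[0.5,-0.95,0.25,0,0,-0.267,100],[0.5,-0.95,0.25,0,0,-0.267,100]]'
python3 - <<'E'
from h import *
import json
s=sense();m=camera_model('wrist');im=camera('wrist')
print(s['eef_pos'],s['qd'],s['joint_positions'],m)
cv2.imwrite('pics/w1.png',im[:,:,::-1])
json.dump({k:np.array(v).tolist() for k,v in m.items()},open('w1.json','w'))
E
```

```text
clock: 0.68
eef_pos: [0.4035, 0.3596, 0.2659]
tcp_rot: [0.487, 0.873, 0.001, 0.001]
wrist_force: [-0.4, -0.1, 1.0]
grip_width: 1.003
grip_force: 0.0
clock: 1.35
eef_pos: [0.5004, 0.1735, 0.3142]
tcp_rot: [0.708, 0.706, -0.0, -0.0]
wrist_force: [0.3, 0.3, -0.3]
grip_width: 0.998
grip_force: 0.0
[0.50039373 0.17348821 0.31420104] [3.51573618e-02 1.49846050e-04 1.24242631e-02 2.38576251e-03
 2.87404876e-05 6.48492822e-03] [2.08802598e-01 2.62713019e-01 1.64702061e+00 3.66790487e-04
 1.23256925e+00 2.10743356e-01] {'intrinsics': array([[318.23192722,   0.        , 278.74899357],
       [  0.        , 318.23192722, 214.85893248],
       [  0.        ,   0.        ,   1.        ]]), 'R': array([[ 0.99999654, -0.00222124, -0.00140624],
       [-0.00178973, -0.96700721,  0.25474271],
       [-0.00192568, -0.25473931, -0.96700785]]), 't': array([-0.4988346 ,  0.11414571,  0.53098772])}
```

View pics/w1.png

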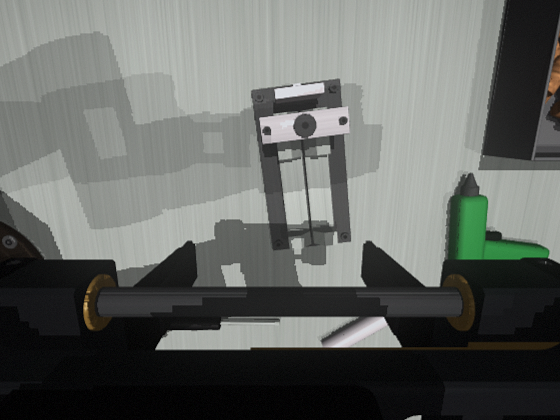

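The wrist view shows the jig: bush at (305,124), bridge screws at (267,131) and (343,121), plate bolts at (259,97), (334,86), (280,243) and (345,237), stop on the far side. I'll compute its pose from these.

```bash
python3 - <<'E'
from h import *
import json
np.set_printoptions(precision=4,suppress=True)
m=json.load(open('w1.json'));P=lambda u,v,z:onz('wrist',(u,v),z,m)
g=cv2.cvtColor(cv2.imread('pics/w1.png'),cv2.COLOR_BGR2GRAY)
def blob(u,v,r,thr):
    p=g[v-r:v+r+1,u-r:u+r+1];n,l,st,c=cv2.connectedComponentsWithStats((p<thr).astype(np.uint8))
    i=1+np.argmax(st[1:,4]);return c[i]+[u-r,v-r],st[i]
bc,st=blob(305,124,15,130);print('bush',bc,st,P(*bc,.112))
for q in[(267,131),(343,121)]:
    c,st=blob(*q,6,130);print('hole',c,st,P(*c,.106))
# bridge top bright face
mk=(g>170).astype(np.uint8);n,l,st,c=cv2.connectedComponentsWithStats(mk)
for i in range(1,n):
    x,y,w,h,a=st[i]
    if 250<c[i][0]<360 and 70<c[i][1]<150 and a>100:
        cnt=cv2.findContours((l==i).astype(np.uint8),0,2)[0][0];r=cv2.minAreaRect(cnt);z=.106 if c[i][1]>105 else .076
        print(a,r,'\n',np.array([P(*b,z) for b in cv2.boxPoints(r)]))
cv2.imwrite('pics/w1c.png',cv2.resize(cv2.imread('pics/w1.png')[70:260,235:365],None,fx=3.1,fy=3.1,interpolation=2))
E
```

```text
bush [304.9895 126.5063] [  3   5  28  26 474] [0.5291 0.2494 0.112 ]
hole [266.3968 130.4762] [ 1  1  9  9 63] [0.4854 0.2452 0.106 ]
hole [342.6552 120.4655] [ 2  2  9  8 58] [0.5723 0.256  0.106 ]
858 ((327.1770935058594, 121.62230682373047), (26.36209487915039, 43.510250091552734), 82.64761352539062) 
 [[0.528  0.266  0.106 ]
 [0.5765 0.2719 0.106 ]
 [0.5818 0.2434 0.106 ]
 [0.5324 0.2373 0.106 ]]
832 ((281.62310791015625, 126.98462677001953), (27.163606643676758, 42.171810150146484), 82.87498474121094) 
 [[0.4772 0.2609 0.106 ]
 [0.5246 0.2665 0.106 ]
 [0.5289 0.2369 0.106 ]
 [0.4805 0.2311 0.106 ]]
```

View pics/w1c.png

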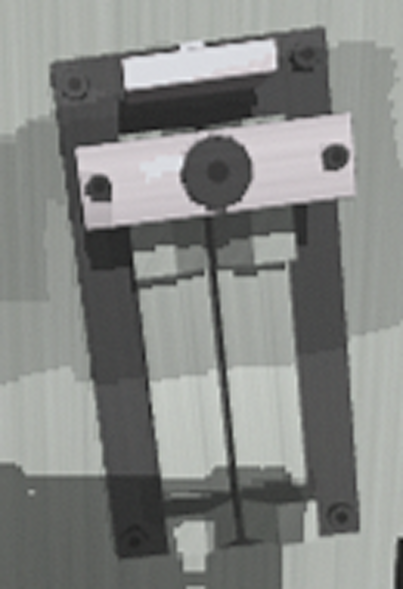

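```bash
python3 - <<'E'
from h import *
import json
np.set_printoptions(precision=4,suppress=True)
m=json.load(open('w1.json'));P=lambda u,v,z:onz('wrist',(u,v),z,m)
b=np.array([P(235+u/3.1,70+v/3.1,.014) for u,v in[(75,84),(308,54),(134,538),(341,516)]])
print(b);mid=b.mean(0);d=(b[0]+b[1]-b[2]-b[3])/2;e=(b[1]+b[3]-b[0]-b[2])/2
print('centre',mid,'yaw',np.degrees(np.arctan2(-d[0],d[1])),np.degrees(np.arctan2(e[1],e[0])),np.hypot(*d[:2]),np.hypot(*e[:2]))
E
python3 -m jog '[[0.3,-1,0,0,0,0,70],[0.3,-1,0,0,0,0,70],[0.3,-1,0,0,0,0,70],[0.3,-1,0,0,0,0,70],[0.3,-1,0,0,0,0,70],[0.3,-1,0,0,0,0,70]]'
python3 -m jog '[[0.1,-1,0,0,0,0,70],[0.1,-1,0,0,0,0,70],[0.1,-1,0,0,0,0,70],[0.1,-1,0,0,0,0,70],[0.1,-1,0,0,0,0,70],[0.1,-1,0,0,0,0,70]]'
python3 -m jog '[[0,-0.85,0,0,0,0,70],[0,-0.85,0,0,0,0,70],[0,-0.85,0,0,0,0,70],[0,-0.85,0,0,0,0,70],[0,-0.85,0,0,0,0,70],[0,-0.85,0,0,0,0,70]]'
python3 - <<'E'
from h import *
import json
s=sense();m=camera_model('wrist');im=camera('wrist')
print(s['eef_pos'],s['joint_positions'])
cv2.imwrite('pics/w2.png',im[:,:,::-1])
json.dump({k:np.array(v).tolist() for k,v in m.items()},open('w2.json','w'))
E
```

```text
[[0.4723 0.2902 0.014 ]
 [0.5763 0.3026 0.014 ]
 [0.4982 0.0744 0.014 ]
 [0.602  0.0859 0.014 ]]
centre [0.5372 0.1883 0.014 ] yaw 6.80335497586368 6.547014017612606 0.21776112410228388 0.10455737411625092
clock: 1.9
eef_pos: [0.5618, -0.0302, 0.3136]
tcp_rot: [0.708, 0.706, -0.001, 0.0]
wrist_force: [-0.8, 0.1, -0.1]
grip_width: 0.707
grip_force: 0.0
clock: 2.4
eef_pos: [0.5811, -0.2298, 0.3132]
tcp_rot: [0.708, 0.706, -0.001, -0.0]
wrist_force: [-0.7, 0.4, -0.1]
grip_width: 0.698
grip_force: 0.0
clock: 2.9
eef_pos: [0.5811, -0.3966, 0.313]
tcp_rot: [0.708, 0.706, 0.0, -0.001]
wrist_force: [0.6, -0.3, 0.4]
grip_width: 0.7
grip_force: 0.0
[ 0.58107439 -0.3965765   0.31301029] [-6.92801797e-01  5.44021199e-01  1.20154943e+00  2.98915381e-04
  1.39806651e+00 -6.90784686e-01]
```

View pics/w2.png

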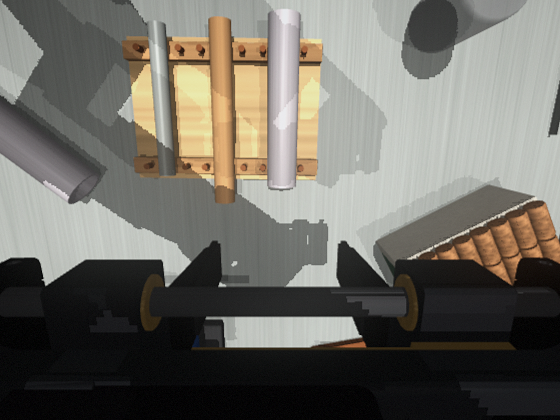

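The wrist view shows the tube at the right of the rest, far end at about (285,10) and near end at about (281,188). The bottle is well to the right at (430,30). I'll measure the tube's edges.

```bash
python3 - <<'E'
from h import *
import json
np.set_printoptions(precision=4,suppress=True)
m=json.load(open('w2.json'));P=lambda u,v,z:onz('wrist',(u,v),z,m)
im=cv2.imread('pics/w2.png');hsv=cv2.cvtColor(im,cv2.COLOR_BGR2HSV)
L=[]
for v in [50,70,90,110,130,150,165]:
    b=im[v].astype(int);mk=(b[:,2]-b[:,0])<25   # not wood
    i=283
    l=i
    while mk[l]:l-=1
    r=i
    while mk[r]:r+=1
    L.append((v,l+1,r));
    # axis: tangent planes midpoint -> mean of angular bisector
    a=P((l+r)/2+.0,v+.5,.046);L[-1]+=(a,)
    print(v,l+1,r,a)
A=np.array([x[3] for x in L]);f=np.polyfit(A[:,1],A[:,0],1);print('axis x=',f,'yaw',np.degrees(np.arctan(-f[0])))
print(im[0:24:1,285].tolist());print(im[174:200:1,281].tolist())
E
```

```text
50 268 299 [ 0.5855 -0.2279  0.046 ]
70 268 299 [ 0.5855 -0.251   0.046 ]
90 268 298 [ 0.5849 -0.2748  0.046 ]
110 268 298 [ 0.5849 -0.2993  0.046 ]
130 268 297 [ 0.5842 -0.3245  0.046 ]
150 268 297 [ 0.5843 -0.3506  0.046 ]
165 267 296 [ 0.5829 -0.3706  0.046 ]
axis x= [0.0158 0.5893] yaw -0.9030743889662639
[[187, 194, 189], [187, 193, 188], [188, 194, 189], [188, 194, 188], [189, 194, 190], [189, 194, 190], [189, 195, 190], [188, 195, 189], [197, 201, 197], [229, 228, 225], [235, 233, 231], [235, 232, 231], [236, 233, 231], [236, 233, 231], [235, 232, 231], [236, 233, 232], [235, 232, 232], [236, 233, 231], [236, 233, 231], [236, 234, 232], [236, 233, 232], [236, 233, 232], [236, 233, 232], [238, 234, 233]]
[[213, 210, 217], [213, 209, 217], [212, 211, 216], [210, 208, 216], [212, 208, 214], [211, 208, 214], [211, 207, 215], [211, 208, 213], [210, 208, 215], [208, 206, 213], [207, 205, 211], [207, 204, 210], [232, 230, 231], [244, 241, 241], [180, 179, 180], [104, 109, 109], [102, 107, 107], [169, 176, 175], [196, 203, 199], [189, 197, 194], [189, 197, 193], [191, 197, 193], [190, 198, 194], [190, 197, 194], [191, 197, 194], [190, 197, 194]]
```

```bash
python3 - <<'E'
from h import *
import json
m=json.load(open('w2.json'));P=lambda u,v,z:onz('wrist',(u,v),z,m)
print(P(285,8.8,.066),P(281,186,.066),P(281,188.3,.026))
E
```

```text
[ 0.58750224 -0.18847942  0.066     ] [ 0.58279154 -0.39548122  0.066     ] [ 0.58297733 -0.4055449   0.026     ]
```

```bash
python3 -m jog '[[0.018,0.52,-0.6,0,0,-0.006,70],[0.018,0.52,-0.6,0,0,-0.006,70],[0.018,0.52,-0.6,0,0,-0.006,70],[0.018,0.52,-0.6,0,0,-0.006,70],[0.018,0.52,-1,0,0,-0.006,70],[0.018,0.52,-1,0,0,-0.006,70],[0.018,0.52,-1,0,0,-0.006,70]]' 8
python3 -m jog '[[0,0,-0.2,0,0,0,70],[0,0,-0.3,0,0,0,70],[0,0,-0.4,0,0,0,70],[0,0,-0.43,0,0,0,70],[0,0,-0.43,0,0,0,70],[0,0,-0.43,0,0,0,70]]'
python3 - <<'E'
from h import *
s=sense();im=camera('wrist');print(s['eef_pos'])
cv2.imwrite('pics/w3.png',im[:,:,::-1])
E
```

```text
clock: 3.53
eef_pos: [0.5821, -0.2876, 0.1086]
tcp_rot: [0.711, 0.703, -0.001, -0.005]
wrist_force: [-1.2, -0.3, -0.6]
grip_width: 0.699
grip_force: 0.0
clock: 4.03
eef_pos: [0.5851, -0.2922, 0.0306]
tcp_rot: [0.712, 0.702, 0.0, 0.001]
wrist_force: [-0.4, 0.2, 0.1]
grip_width: 0.699
grip_force: 0.0
[ 0.58513583 -0.29223497  0.03057206]
```

View pics/w3.png

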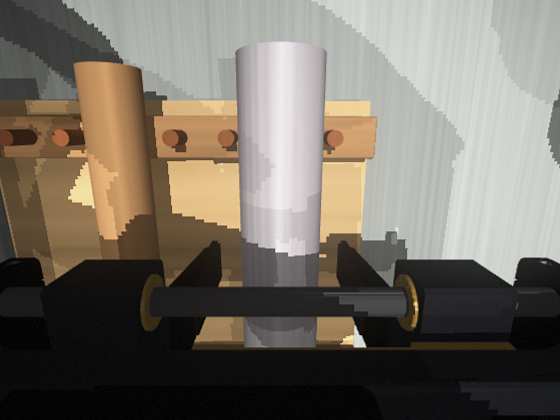

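The tube stands centred between the fingers and the dowel is clear, so I close.

```bash
python3 -m jog '[[0,0,0,0,0,0,40],[0,0,0,0,0,0,20],[0,0,0,0,0,0,20],[0,0,0,0,0,0,20],[0,0,0,0,0,0,20],[0,0,0,0,0,0,20]]' 10
python3 -m jog '[[0,0,0,0,0,0,20],[0,0,0,0,0,0,20],[0,0,0,0,0,0,20],[0,0,0,0,0,0,20]]' 45
```

```text
clock: 4.58
eef_pos: [0.5844, -0.2927, 0.029]
tcp_rot: [0.712, 0.702, 0.0, 0.0]
wrist_force: [-0.0, 0.6, 2.7]
grip_width: 0.419
grip_force: 10.0
clock: 4.92
eef_pos: [0.5844, -0.2928, 0.029]
tcp_rot: [0.712, 0.702, 0.0, 0.0]
wrist_force: [-0.1, 0.0, 5.3]
grip_width: 0.411
grip_force: 45.0
```

```bash
python3 -m jog '[[0,0,0.1,0,0,0,20],[0,0,0.3,0,0,0,20],[0,0,0.5,0,0,0,20],[0,0,0.7,0,0,0,20],[0,0,0.7,0,0,0,20],[0,0,0.7,0,0,0,20]]'
python3 -m jog '[[-0.04,0.15,0,0,0,0.03,20],[-0.08,0.35,0,0,0,0.065,20],[-0.1,0.55,0,0,0,0.065,20],[-0.1,0.75,0,0,0,0.065,20],[-0.1,0.95,0,0,0,0.065,20],[-0.1,1,0,0,0,0.065,20],[-0.1,1,0,0,0,0.065,20],[-0.1,1,0,0,0,0.065,20]]'
python3 -m jog '[[-0.04,0.15,0,0,0,0,20],[-0.08,0.35,0,0,0,0,20],[-0.093,0.55,0,0,0,0,20],[-0.093,0.75,0,0,0,0,20],[-0.093,0.9,0,0,0,0,20],[-0.093,0.98,0,0,0,0,20],[-0.093,0.98,0,0,0,0,20],[-0.093,0.98,0,0,0,0,20]]'
python3 - <<'E'
from h import *
import json
s=sense();m=camera_model('wrist');im=camera('wrist');print(s['eef_pos'],s['tcp_rot'])
cv2.imwrite('pics/w4.png',im[:,:,::-1])
json.dump({k:np.array(v).tolist() for k,v in m.items()},open('w4.json','w'))
E
```

```text
clock: 5.42
eef_pos: [0.5846, -0.2928, 0.1704]
tcp_rot: [0.712, 0.702, 0.0, 0.002]
wrist_force: [-0.8, -0.2, -2.2]
grip_width: 0.417
grip_force: 45.0
clock: 6.08
eef_pos: [0.5638, -0.0923, 0.1674]
tcp_rot: [0.662, 0.749, -0.001, -0.001]
wrist_force: [-0.8, -0.4, -2.0]
grip_width: 0.413
grip_force: 45.0
clock: 6.75
eef_pos: [0.5457, 0.1026, 0.1679]
tcp_rot: [0.663, 0.749, -0.0, -0.0]
wrist_force: [-0.1, -0.9, -2.3]
grip_width: 0.412
grip_force: 45.0
[0.54574662 0.10264127 0.16787277] [ 6.62619387e-01  7.48956100e-01 -4.89327962e-04 -2.61135009e-04]
```

View pics/w4.png

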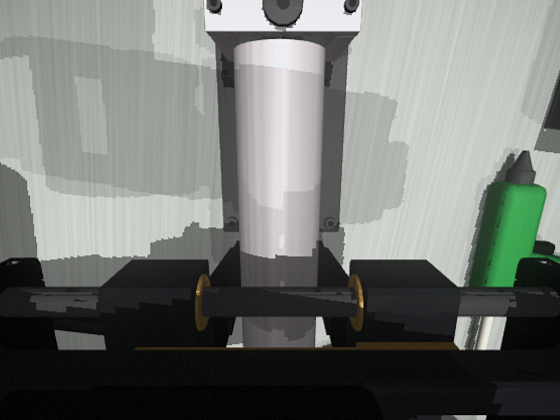

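The tube points at the bridge. Bridge screws at (215,5) and (351,4), bolts at (233,223) and (331,223). I compare both axes.

```bash
python3 - <<'E'
from h import *
import json
np.set_printoptions(precision=4,suppress=True)
m=json.load(open('w4.json'));P=lambda u,v,z:onz('wrist',(u,v),z,m)
im=cv2.imread('pics/w4.png');g=cv2.cvtColor(im,cv2.COLOR_BGR2GRAY)
for u in(215,351):
    p=g[0:14,u-9:u+10];n,l,st,c=cv2.connectedComponentsWithStats((p<130).astype(np.uint8));i=1+np.argmax(st[1:,4]);print('hole',c[i]+[u-9,0],st[i],P(*(c[i]+[u-9,0]),.106))
for u,v in((233,223),(331,223)):
    print('bolt',P(u,v,.014))
# bridge face edges & tube edges by gradient
sob=cv2.Sobel(cv2.GaussianBlur(g,(1,5),0).astype(float),cv2.CV_64F,1,0)
A=[]
for v in range(75,250,15):
    l=225+np.argmax(np.abs(sob[v,225:255]));r=305+np.argmax(np.abs(sob[v,305:335]));a=P((l+r)/2+.0,v,.185);A.append((l,r,*a[:2]))
A=np.array(A);print(A[:,:]);print(P(281,40,.205))
E
```

```text
hole [214.0383   5.9891] [  1   0  15  14 183] [0.4856 0.245  0.106 ]
hole [350.6686   5.7384] [  2   0  15  14 172] [0.5725 0.2557 0.106 ]
bolt [0.4995 0.0738 0.014 ]
bolt [0.6024 0.0864 0.014 ]
[[234.     324.       0.5335   0.197 ]
 [235.     323.       0.5343   0.1908]
 [235.     323.       0.5351   0.1845]
 [236.     322.       0.5359   0.178 ]
 [236.     322.       0.5367   0.1714]
 [237.     321.       0.5375   0.1646]
 [237.     321.       0.5384   0.1577]
 [237.     320.       0.539    0.1505]
 [238.     320.       0.5401   0.1433]
 [238.     319.       0.5408   0.1358]
 [239.     318.       0.5417   0.1281]
 [239.     322.       0.5437   0.1204]]
[0.5332 0.2061 0.205 ]
```

```bash
python3 -m jog '[[-0.003,0.095,-0.1,0,0,0.001,20],[-0.003,0.095,-0.25,0,0,0.001,20],[-0.003,0.095,-0.4,0,0,0.001,20],[-0.003,0.095,-0.5,0,0,0.001,20],[-0.003,0.095,-0.56,0,0,0.001,20],[-0.003,0.095,-0.585,0,0,0.001,20],[-0.003,0.095,-0.585,0,0,0.001,20],[-0.003,0.095,-0.585,0,0,0.001,20]]' 60
python3 - <<'E'
from h import *
import json
s=sense();m=camera_model('wrist');im=camera('wrist');print(s['eef_pos'],s['wrist_force'],s['moment'])
cv2.imwrite('pics/w5.png',im[:,:,::-1])
json.dump({k:np.array(v).tolist() for k,v in m.items()},open('w5.json','w'))
E
```

```text
clock: 7.47
eef_pos: [0.5455, 0.1214, 0.052]
tcp_rot: [0.662, 0.749, 0.0, 0.0]
wrist_force: [0.1, -0.4, -1.6]
grip_width: 0.413
grip_force: 60.0
[0.54548032 0.12138536 0.05201827] [ 0.13329705 -0.38661206 -1.55301447] [-0.07836123  0.06806601 -0.00748762]
```

View pics/w5.png

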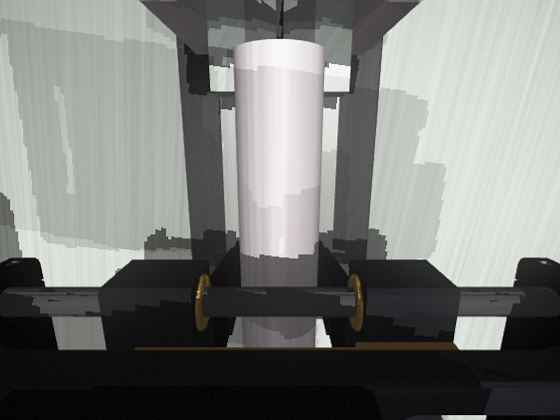

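The tube is centred between the posts and lands, below the bridge, with no contact. I slide it in most of the way.

```bash
python3 -m jog '[[-0.006,0.05,0,0,0,0,20],[-0.012,0.1,0,0,0,0,20],[-0.018,0.15,0,0,0,0,20],[-0.025,0.2,0,0,0,0,20],[-0.031,0.25,0,0,0,0,20],[-0.031,0.25,0,0,0,0,20],[-0.031,0.25,0,0,0,0,20]]'
python3 -m jog '[[-0.001,0.008,0,0,0,0,20],[-0.002,0.016,0,0,0,0,20],[-0.003,0.024,0,0,0,0,20],[-0.004,0.03,0,0,0,0,20],[-0.004,0.03,0,0,0,0,20],[-0.004,0.03,0,0,0,0,20]]'
```

```text
clock: 8.1
eef_pos: [0.5386, 0.1733, 0.0517]
tcp_rot: [0.661, 0.75, 0.0, 0.0]
wrist_force: [-0.6, -1.1, -2.0]
grip_width: 0.415
grip_force: 60.0
clock: 8.6
eef_pos: [0.538, 0.1783, 0.0517]
tcp_rot: [0.662, 0.75, 0.0, 0.0]
wrist_force: [-0.6, 0.9, -1.5]
grip_width: 0.411
grip_force: 60.0
```

```bash
python3 -m jog '[[-0.001,0.005,0,0,0,0,20],[-0.001,0.01,0,0,0,0,20],[-0.001,0.01,0,0,0,0,20],[-0.001,0.01,0,0,0,0,20]]'
python3 -m jog '[[-0.001,0.005,0,0,0,0,20],[-0.001,0.01,0,0,0,0,20],[-0.001,0.01,0,0,0,0,20],[-0.001,0.01,0,0,0,0,20]]'
```

```text
clock: 8.93
eef_pos: [0.5378, 0.1804, 0.0517]
tcp_rot: [0.662, 0.75, 0.0, 0.0]
wrist_force: [-0.3, -0.1, -1.6]
grip_width: 0.409
grip_force: 60.0
clock: 9.27
eef_pos: [0.5375, 0.1818, 0.0516]
tcp_rot: [0.662, 0.75, -0.0, 0.0]
wrist_force: [0.1, -5.7, -1.1]
grip_width: 0.41
grip_force: 60.0
```

The stop is reached (5.7 N). Now I lower it.

```bash
python3 -m jog '[[0,0,-0.01,0,0,0,20],[0,0,-0.02,0,0,0,20],[0,0,-0.025,0,0,0,20],[0,0,-0.025,0,0,0,20],[0,0,-0.025,0,0,0,20]]'
python3 -m jog '[[0,0,-0.005,0,0,0,20],[0,0,-0.01,0,0,0,20],[0,0,-0.01,0,0,0,20],[0,0,-0.01,0,0,0,20]]'
python3 -c "
from bench import *
s=sense();print(s['moment'],s['eef_pos'],s['wrist_force'])"
```

```text
clock: 9.68
eef_pos: [0.5379, 0.1816, 0.047]
tcp_rot: [0.662, 0.75, -0.0, 0.001]
wrist_force: [0.1, -8.6, 1.2]
grip_width: 0.412
grip_force: 60.0
clock: 10.02
eef_pos: [0.5381, 0.1819, 0.0452]
tcp_rot: [0.662, 0.75, 0.0, 0.001]
wrist_force: [-0.1, -5.7, 4.5]
grip_width: 0.412
grip_force: 60.0
[-1.11232788 -0.05099572 -0.09207461] [0.53810862 0.1818718  0.04521589] [-0.08886418 -5.7137353   4.45431554]
```

```bash
python3 -m jog '[[0,0,-0.003,0,0,0,20],[0,0,-0.005,0,0,0,20],[0,0,-0.005,0,0,0,20],[0,0,-0.005,0,0,0,20]]'
python3 -m jog '[[0,0,-0.003,0,0,0,20],[0,0,-0.005,0,0,0,20],[0,0,-0.005,0,0,0,20],[0,0,-0.005,0,0,0,20]]'
python3 -c "
from bench import *
s=sense();print(s['moment'],s['eef_pos'],s['wrist_force'],s['tcp_rot'])"
```

```text
clock: 10.35
eef_pos: [0.5382, 0.1819, 0.0451]
tcp_rot: [0.662, 0.75, 0.0, 0.001]
wrist_force: [-2.9, -7.3, 15.5]
grip_width: 0.409
grip_force: 60.0
clock: 10.68
eef_pos: [0.5383, 0.1819, 0.0449]
tcp_rot: [0.662, 0.749, 0.001, 0.001]
wrist_force: [-3.9, -7.1, 24.4]
grip_width: 0.411
grip_force: 60.0
[-1.40697945  1.00329932 -0.09588485] [0.53830536 0.18191617 0.04491228] [-3.86986928 -7.09244338 24.36024127] [6.62008603e-01 7.49495213e-01 7.44065306e-04 9.90666535e-04]
```

```bash
python3 -m jog '[[-0.002,0,-0.003,0,0,0,20],[-0.003,0,-0.006,0,0,0,20],[-0.003,0,-0.006,0,0,0,20],[-0.003,0,-0.006,0,0,0,20],[-0.003,0,-0.006,0,0,0,20],[-0.003,0,-0.006,0,0,0,20]]'
python3 - <<'E'
from h import *
s=sense();print(s['moment'],s['eef_pos'],s['wrist_force'],s['tcp_rot'],s['grip_force'])
a=camera('side')[165:240,230:325,::-1];b=camera('wrist')[0:260,140:420,::-1]
o=np.zeros((580,760,3),np.uint8);o[:300,:380]=cv2.resize(a,None,fx=4,fy=4,interpolation=2);o[300:560,:280]=b
c=camera('scene')[180:260,255:355,::-1];o[:280,380:730]=cv2.resize(c,(350,280),interpolation=2)
cv2.imwrite('pics/f.png',o)
E
```

```text
clock: 11.18
eef_pos: [0.5384, 0.1819, 0.0448]
tcp_rot: [0.662, 0.749, 0.002, 0.002]
wrist_force: [-5.8, -10.3, 36.0]
grip_width: 0.411
grip_force: 60.0
[-1.69408135  1.22169816 -0.16415992] [0.53838668 0.18193696 0.04480365] [ -5.81806178 -10.30597023  35.96651516] [0.66200991 0.74949177 0.00150624 0.00164367] 60.02003252506256
```

View pics/f.png

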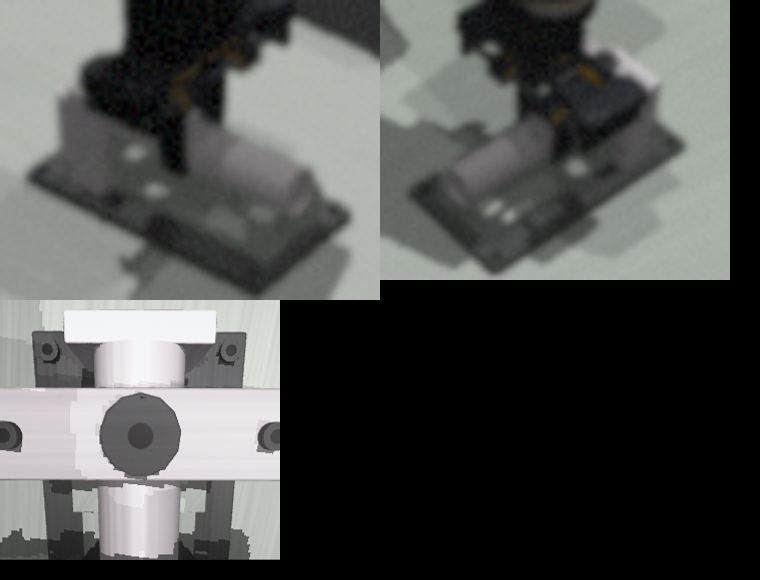

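The tube's end meets the stop under the bridge, both lands carry it, and pitch is about 0 with 36 N down. I check that it holds steady, then hand in.

```bash
python3 -m jog '[[0,0,0,0,0,0,20],[0,0,0,0,0,0,20],[0,0,0,0,0,0,20],[0,0,0,0,0,0,20],[0,0,0,0,0,0,20],[0,0,0,0,0,0,20]]' && python3 -c "
from bench import *
print(finish_job())"
```

```text
clock: 11.83
eef_pos: [0.5384, 0.1819, 0.0448]
tcp_rot: [0.662, 0.749, 0.001, 0.002]
wrist_force: [-5.0, -9.9, 36.0]
grip_width: 0.412
grip_force: 60.0
the job is handed in; nothing more can be done
None
```

I handed the job in at 11.8 s with the seed tube under the bridge, its end against the stop, seated level in the vee and held down with about 36 N; the other things on the bench were not touched.

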